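# Roll the coffee tin back into line on its felt strip

## Robot

A 6-joint arm with a two-finger parallel gripper is mounted at the origin on the work surface. World frame = base frame: x ahead of the robot, y to its left, z up, the work surface at z = 0. Lengths are in m, angles in rad, forces in N, time in s.
With the tool pointing down it reaches from about 0.425 to 0.95 m from the base axis. Payload 3.5 kg.
Tool frame: the origin (TCP) lies on the centre line of the jaws, within the pads' length; the fingertips stand tip_extent ahead of it and the grasp point (between the pads) lies 2 mm behind it (tip_extent is the distance from the TCP to the fingertips, in m); z points along the fingers, y is the direction in which the jaws open and shut (so a half turn about z gives the same grasp; the last joint's range is limited). The gripper opens to 85 mm and grips with 20 to 120 N. Pads are 22 mm wide; open, the fingers measure 114 mm over their backs; the gripper's body (76 mm by 85 mm) begins 54 mm behind the grasp point. The pads swing forward as they close: fully open they stand 13 mm farther back than shut.
Start: joints at [1.06, 0.286, 1.577, -0, 1.279, -0.15], TCP at [0.238, 0.632, 0.248] pointing down, gripper open.
Joint ranges: [-2.77, 2.77], [-0.9, 2.22], [0.21, 2.48], [-1.53, 4.67], [0.24, 2.81], [-2.84, 2.84]. Speed limits (rad/s): [2.79, 2.79, 3.14, 3.14, 3.14, 3.14].

## Interface

Orientations are given as a unit quaternion [x, y, z, w].
In Python, from plant import * gives the robot as it stands.
- The arm moves only by the shell command python3 -m crank 'ROWS' [FORCE]. ROWS is JSON, a list of rows, each a list of 7 numbers: the gripper's target within -1 to 1 (shut at 1, half-way at 0, fully open at -1), then the shift along the tool's x, y, z in cm, then the turn, a rotation vector about the tool's x, y, z in degrees. In form: [[fingers, tx, ty, tz, wx, wy, wz], ...]. A call has 1 to 5 rows; each row shifts and turns the commanded pose from where the row before left it, along the tool's axes as they then stand; what a row does not reach is not made up. A row lasts 1/10 s, in which the tool goes at most 50 mm and 8.59 degrees, less where a joint would pass 70% of its speed; a pose out of reach is approached as far as the arm can. A call is refused whole if a number of a shift passes 5 or a number of a turn 8.59, either way. A call with a gripper value outside its range is refused whole. The fingers move at their own pace and stop on an object; FORCE is the grip in N (left out, the last holds). Time passes only in rows, so rows that do not move let the fingers close. It gives the time, the measured TCP pose, the force and the opening at its end, in the units of the state.
- get_state(): the state, without advancing time (a new reading comes with each control period).
- read_camera(name): name is "scene" or "top"; returns a dict with "color" (400x640x3 uint8, red, green, blue), "vfov" (degrees; the focal length in pixels is half the picture's height over the tangent of half this angle, whatever the lens; pixels are square), "cx", "cy" (the principal point, pixels), "distortion" ([k1, k2, p1, p2, k3] as OpenCV has them; the pictures are not rectified), "cam_to_world" (4x4, takes a point from camera to world coordinates). Camera axes: x right, y up, looking along -z (the intrinsics and any distortion apply to the point x, -y, -z); pixel columns grow to the right and rows downward; lengths in m; the calibration is good to about 2 mm. A picture is of the moment at which its call begins. There is no depth.
- sign_off(): hands the job in, once; it reports no verdict.
Trained networks look in the newest picture that a camera, given by its name, has taken for a name from the list of things; names that differ only in an ending like _2 or _b are one class to them, and where a whole thing is asked for, a point or a joint stands for the part that bears it (a point fixed in the world has none). Each returns a list of dicts, best first, with "p" (0 to 1); they miss things now and then, are a little off and sometimes report something else, mostly with a low value. They report only what shows in the picture. A call takes as long as a camera call. They do not tell look-alikes from the thing itself.
- trace(thing, camera): "pixels" (400x640 bool, what is visible of it) and "location" ([column, row] in pixels, amid what is visible of it).
- place_of(thing, camera): "location" ([column, row] in pixels: a listed point, or the origin of a listed thing).
The state is a dict: "time": time; "qpos": joint angles; "dq": joint speeds; "joint_efforts": joint torques, N m; "eef_pos": TCP position; "tcp_rot": TCP orientation; "contact_force": force on the tool from outside, world axes, zero at the start; "wrist_torque": the same for the moment, N m; "opening": opening from 0.0 (shut) to 1.0 (fully open).
Only numpy, scipy, OpenCV 4.12 (cv2) and the standard library are available. Lean on these libraries where they do the work, as an engineer would, in place of code of your own. Each camera call takes 0.05 s, during which the arm holds its last target.

## Task

The large coffee tin lying on its side has rolled off the grey felt strip on the sideboard. With a fingertip on top of it, roll it slowly back, without lifting it, gripping it or shoving its side, and stop it when it lies along the middle of the strip, end to end in line with the small tin there. Leave the small tin and everything else as it stands, and let go of the tin so that it stays at rest.

Things in the scene. Friction and masses are not known exactly. Their poses are not given: they have to be found in the camera images.
- tin: large dark tin lying on its side, pale paper band: cylinder 90 mm in diameter, 120 mm long, 0.25-0.49 kg. Origin at its centre, 45 mm up; x is the long axis, y and z turn as it rolls. Starts 130-195 mm to either side of the strip's centre line, nearly parallel to it. Slight rolling resistance (at 0.1 m/s runs on about 20 mm). A finger moving over its top carries it half as far as it goes
- strip: grey felt strip stuck flat on the table, 300 x 120 mm, no step to roll over. Origin at its centre; x along its length, roughly away from the robot (within 0.35 rad), y across. The tin belongs on its near half: centre at y = 0 and x from -0.10 to -0.03; rolling straight across brings it there
- small_tin: the small tin, same make, lying on the far half of the strip along its centre line: 64 mm in diameter, 90 mm long; origin at its centre, x axis its long axis. Free to roll; to be left alone
- glass: a drinking glass, 66 mm wide, 90 mm high, standing across the strip from the tin (in its way if it rolls on too far); origin at the centre of its foot. Leave alone
- mug: a white mug, 76 mm wide, 85 mm high, with a handle, beside the strip's far half; origin at the centre of its foot. Leave alone
- sugar_jar: a glass jar, 70 mm wide, 110 mm high, with a steel cap, beside the strip's far half; origin at the centre of its foot. Leave alone
- tea_box: a closed wooden tea box, 90 x 150 x 70 mm high, to the robot's left; origin at the centre of its underside. Leave alone
- spoon: a spoon lying on the table to the robot's right; origin on its underside. Leave alone
- bowl: a white bowl, 120 mm wide, 50 mm high, to the robot's right; origin at the centre of its foot. Leave alone
Not all that is in view belongs to the job. What is shaped like the tin but orange is not meant.

How it is judged:
At the end, for the whole second after the job is handed in: Large tin at rest (under 6 mm/s), on its side on the table: centre within 15 mm of the strip's long centre line, on the near half 30 to 100 mm from the strip's centre, axis within 0.2 rad of the strip's; small tin moved under 12 mm, every other thing under 20 mm (y of tin in the frame of strip between -0.015 and 0.015 m and x of tin in the frame of strip between -0.1 and -0.03 m and angle between the x axis of tin and the x axis of strip, either way round below 0.2 rad and height (world z) of tin between 0.04 and 0.05 m and linear speed of tin below 0.006 m/s and distance of small_tin from where it was at the start of the episode below 0.012 m and distance of each of glass, mug, sugar_jar, tea_box, spoon, bowl from where it was at the start of the episode below 0.02 m); the robot touches nothing.
It fails at once if the tin is lifted off the table or tipped on end (height (world z) of tin above 0.056 m).
It fails at once if the tin is shoved or gripped by its side instead of being pushed on its top (fingertips on the tin more than about 20 mm below its top) (contact force between the fingers and tin above 0.5 N and height (world z) of the grasp point below 0.088 m).
It fails at once if the tin is sent running (over 0.25 m/s) (linear speed of tin above 0.25 m/s).
It fails at once if the small tin is disturbed (moved over 12 mm) (distance of small_tin from where it was at the start of the episode above 0.012 m).
It fails at once if a bystander is disturbed (moved over 20 mm) (distance of any of glass, mug, sugar_jar, tea_box, spoon, bowl from where it was at the start of the episode above 0.02 m).
It also fails if it takes over 58 s, if anything falls off the work surface, if the arm or the gripper's body presses on something with over 40 N, if the wrist force passes 120 N, or if a joint passes its speed limit or range.

## Working session

There is one attempt and no reset: what is moved stays moved. The work goes in short steps, Python scripts to look and compute and a shell command to move; the robot and the scene stay as the last step left them, time stands still between calls to the robot, and variables do not carry over. Pictures are saved under pics/ and viewed, and the job is handed in when it is done.

```bash
ls; mkdir -p pics; python3 - <<'E'
from plant import *
import cv2,json
s=get_state();print({k:(v if not hasattr(v,'tolist') else v.tolist()) for k,v in s.items()})
try: print(tip_extent)
except Exception as e: print(e)
for c in ("scene","top"):
    r=read_camera(c);cv2.imwrite(f"pics/{c}0.png",r["color"][:,:,::-1]);print(c,r["vfov"],r["cx"],r["cy"],r["distortion"],r["cam_to_world"])
    for t in ("tin","strip","small_tin","glass","mug","sugar_jar"):
        print(t,[(round(d["p"],2),d["location"]) for d in place_of(t,c)],[(round(d["p"],2),d["location"],int(d["pixels"].sum())) for d in trace(t,c)])
E
```

```text
pics
{'time': 0.0, 'qpos': [1.0600204323787206, 0.2872226167207224, 1.5782042726809127, 3.4061189163836226e-07, 1.2786164634050254, -0.15000732525772148], 'dq': [0.00039233261076427456, 0.0003318745597545237, 0.0007520512362648908, 0.0013980516876293159, 0.0002201001504631533, 0.0010988610661323269], 'joint_efforts': [-0.0005858749500475824, -40.597840547561646, -29.262288808822632, -0.0001303674207520089, 0.005848928703926504, 8.17336172076466e-06], 'eef_pos': [0.237934920428928, 0.6309984621920749, 0.24689440499738433], 'tcp_rot': [0.1794075499239654, 0.9837740744446064, -0.0011590238528796412, -0.00039767404546976076], 'contact_force': [-0.8319326164409404, -0.3423667872221694, 0.49383246095552213], 'wrist_torque': [-0.032146512020439416, 0.007340477254050782, 0.03561724899176375], 'opening': 1.0014887601571867}
0.017
scene 43.331118252121044 324.23233189434865 206.52899375537032 [-0.09396721  0.          0.          0.          0.        ] [[ 0.07751409 -0.57437969  0.81491076  1.90417274]
 [ 0.99684556  0.05862366 -0.05349952 -0.05839753]
 [-0.01704402  0.81648714  0.577112    1
[... 759 characters left out ...]
.98920558 -0.14643998  0.275842  ]
 [-0.99997497  0.0058945   0.00391317  0.02873436]
 [ 0.00473412  0.14641574  0.98921182  1.49279913]
 [ 0.          0.          0.          1.        ]]
tin [(0.94, [305.2, 214.7]), (0.89, [194.7, 264.1]), (0.59, [258.2, 215.4])] [(0.77, [193.2, 263.2], 1130), (0.64, [307.1, 216.5], 1189), (0.61, [247.0, 280.7], 1260), (0.59, [255.4, 215.0], 1177)]
strip [(0.98, [350.4, 197.3])] [(0.97, [349.8, 205.0], 2706)]
small_tin [(0.7, [349.7, 171.0])] [(0.57, [351.7, 171.2], 605), (0.36, [304.7, 215.8], 1143)]
glass [(0.55, [391.6, 216.2])] [(0.93, [393.6, 216.7], 376)]
mug [(0.65, [394.3, 171.7])] [(0.94, [399.7, 166.1], 559)]
sugar_jar [(0.95, [305.3, 170.0])] []
```

```bash
python3 - <<'E'
import cv2
a=cv2.imread("pics/top0.png");cv2.imwrite("pics/topz.png",cv2.resize(a[100:340,150:470],None,fx=2.5,fy=2.5,interpolation=cv2.INTER_CUBIC))
a=cv2.imread("pics/scene0.png");cv2.imwrite("pics/scenez.png",cv2.resize(a[120:300,200:480],None,fx=2.8,fy=2.8,interpolation=cv2.INTER_CUBIC))
E
```

```text
(no output)
```

View pics/topz.png

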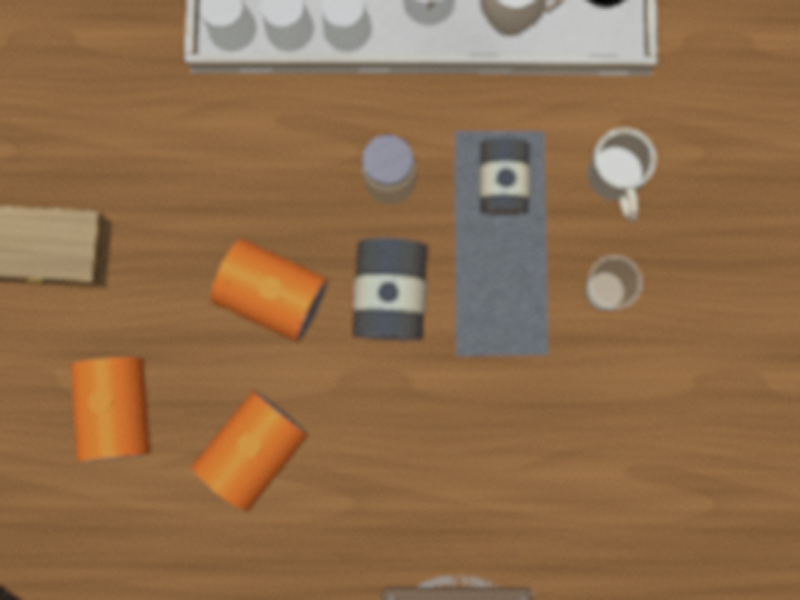

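View pics/scenez.png

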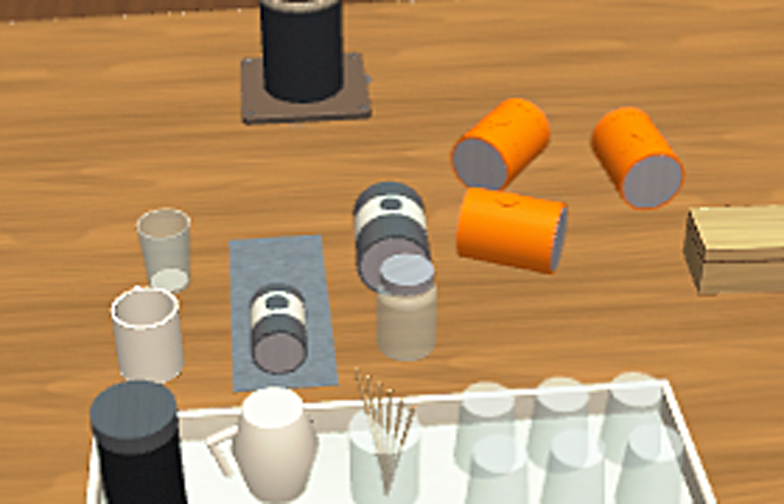

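The top view shows the dark tin with its pale band at about pixel (306, 215). The strip is at (350, 197), with the small tin on its far half at (351, 171) and the glass at (394, 215). The orange cylinders are decoys. The tin has to roll to the right in the picture, which is -y.

```bash
cat > h.py <<'E'
from plant import *
import numpy as np, cv2
def K(r):
    h=r["color"].shape[0];f=h/2/np.tan(np.radians(r["vfov"]/2))
    return np.array([[f,0,r["cx"]],[0,f,r["cy"]],[0,0,1]])
def toworld(r,px,z):
    p=cv2.undistortPoints(np.array(px,float).reshape(-1,1,2),K(r),np.array(r["distortion"]))[:,0]
    M=np.array(r["cam_to_world"]);d=np.c_[p[:,0],-p[:,1],-np.ones(len(p))]@M[:3,:3].T
    o=M[:3,3];return o+d*((z-o[2])/d[:,2])[:,None]
def project(r,P):
    M=np.array(r["cam_to_world"]);c=(np.array(P,float)-M[:3,3])@M[:3,:3]
    c=c*[1,-1,-1]
    return cv2.projectPoints(c,np.zeros(3),np.zeros(3),K(r),np.array(r["distortion"]))[0][:,0]
def quadmask(m):
    c,_=cv2.findContours(m.astype(np.uint8),cv2.RETR_EXTERNAL,cv2.CHAIN_APPROX_NONE)
    c=max(c,key=cv2.contourArea);return cv2.minAreaRect(c)
E
python3 - <<'E'
from h import *
from scipy.optimize import least_squares
r=read_camera("top")
t=max(trace("strip","top"),key=lambda d:d["p"]);print("strip trace",t["location"],quadmask(t["pixels"]))
img=r["color"].astype(int);print("strip col",img[235,352],img[215,306],img[200,306])
# strip by colour: bluish grey within window, fill
m=np.zeros((400,640),np.uint8);w=img[140:260,325:375]
m[140:260,325:375]=((w[...,2]-w[...,0])>-8)
m=cv2.morphologyEx(m,cv2.MORPH_CLOSE,np.ones((3,3)))
ct,_=cv2.findContours(m,cv2.RETR_EXTERNAL,cv2.CHAIN_APPROX_NONE);c=max(ct,key=cv2.contourArea)
q=cv2.boxPoints(cv2.minAreaRect(c));print(q)
W=toworld(r,c[:,0],0)[:,:2];R=cv2.minAreaRect(W.astype(np.float32)*1000);print("strip mm",R)
W4=toworld(r,[(332.6,152.6),(368,152.6),(369,242.2),(333,242.2)],0);print(W4.round(3),W4.mean(0))
# tin mask: dark/pale window
for t in trace("tin","top"):
    print(t["p"],t["location"],quadmask(t["pixels"]),img[t["pixels"]].mean(0))
for n,z in (("small_tin",.032),("glass",0),("mug",0),("sugar_jar",0)):
    for d in place_of(n,"top"): print(n,d["p"],toworld(r,d["location"],z).round(3))
for d in place_of("tin","top"): print("tin",d["p"],d["location"],toworld(r,d["location"],.045).round(3))
r=read_camera("scene")
for d in place_of("tin","scene"): print("tin",d["p"],d["location"],toworld(r,d["location"],.045).round(3))
for d in place_of("small_tin","scene"): print("small",d["p"],toworld(r,d["location"],.032).round(3))
for d in place_of("glass","scene"): print("glass",d["p"],toworld(r,d["location"],0).round(3))
for d in place_of("strip","scene"): print("strip",d["p"],toworld(r,d["location"],0).round(3))
E
```

```text
strip trace [349.8, 202.9] ((349.7855224609375, 197.1285858154297), (90.30412292480469, 37.1948356628418), 89.04515838623047)
strip col [104 109 113] [78 82 91] [81 85 95]
[[333. 153.]
 [367. 153.]
 [367. 241.]
 [333. 241.]]
strip mm ((539.19140625, -58.9801139831543), (294.91510009765625, 112.59769439697266), 0.1554143875837326)
[[ 0.687 -0.001  0.   ]
 [ 0.688 -0.119  0.   ]
 [ 0.388 -0.12   0.   ]
 [ 0.388 -0.003  0.   ]] [ 0.53788288 -0.06092545  0.        ]
0.9 [248.2, 279.7] ((249.31988525390625, 279.9287109375), (28.698619842529297, 42.542564392089844), 40.0302619934082) [190.84853701 114.16523236  50.71600688]
0.81 [255.2, 215.8] ((257.1150207519531, 215.25367736816406), (42.590606689453125, 28.393735885620117), 25.01689338684082) [187.52188841 113.38626609  51.84635193]
0.66 [304.2, 215.1] ((305.5, 215.0), (40.0, 29.0), 90.0) [110.65940767 108.99825784 103.42682927]
0.63 [191.6, 262.0] ((193.64720153808594, 263.0609130859375), (40.53956985473633, 29.06879425048828), 85.91438293457031) [189.56533101 112.17857143  48.82926829]
small_tin 0.9 [[ 0.614 -0.065  0.032]]
small_tin 0.69 [[0.525 0.528 0.032]]
glass 0.66 [[ 0.467 -0.196  0.   ]]
mug 0.93 [[ 0.628 -0.221  0.   ]]
sugar_jar 0.74 [[0.626 0.093 0.   ]]
tin 0.95 [192.8, 265.1] [[0.309 0.438 0.045]]
tin 0.94 [304.0, 214.6] [[0.471 0.09  0.045]]
tin 0.9 [251.9, 280.9] [[0.262 0.25  0.045]]
tin 0.75 [255.6, 215.8] [[0.467 0.244 0.045]]
tin 0.31 [174.0, 202.2] [[0.509 0.508 0.045]]
tin 0.94 [381.2, 198.8] [[0.452 0.24  0.045]]
tin 0.81 [337.6, 207.4] [[0.488 0.081 0.045]]
tin 0.77 [425.2, 177.9] [[0.331 0.429 0.045]]
tin 0.68 [379.0, 170.4] [[0.259 0.264 0.045]]
small 0.64 [[ 0.608 -0.061  0.032]]
glass 0.76 [[ 0.45  -0.198  0.   ]]
glass 0.58 [[ 0.64  -0.204  0.   ]]
strip 0.72 [[ 0.538 -0.054  0.   ]]
strip 0.69 [[ 0.549 -0.531  0.   ]]
```

```bash
cat >> h.py <<'E'
from scipy.optimize import minimize
def cyl(x,y,yaw,R=.045,L=.12):
    a=np.linspace(0,2*np.pi,48,endpoint=False)
    u=np.array([np.cos(yaw),np.sin(yaw),0]);v=np.array([-u[1],u[0],0])
    P=[np.array([x,y,R])+s*L/2*u+R*np.cos(t)*v+R*np.sin(t)*np.array([0,0,1]) for s in(-1,1) for t in a]
    return np.array(P)
def fit_tin(r,x0,y0,yaw0=0.,R=.045,L=.12,bad=None):
    """fit the silhouette of a cylinder lying on the table to the low-saturation blob"""
    hsv=cv2.cvtColor(r["color"],cv2.COLOR_RGB2HSV).astype(float)
    f=np.clip((110-hsv[...,1])/40,-1,1)       # +1 grey/pale, -1 wood
    g=r["color"].astype(float)
    S=8
    def cost(p):
        h=cv2.convexHull(project(r,cyl(*p,R,L)).astype(np.float32))
        lo=np.floor(h.reshape(-1,2).min(0)).astype(int)-6;hi=np.ceil(h.reshape(-1,2).max(0)).astype(int)+6
        m=np.zeros(((hi[1]-lo[1])*S,(hi[0]-lo[0])*S),np.uint8)
        cv2.fillConvexPoly(m,np.round((h.reshape(-1,2)-lo+.5)*S).astype(np.int32),1)
        m=cv2.resize(m.astype(np.float32),None,fx=1/S,fy=1/S,interpolation=cv2.INTER_AREA)
        return -(m*f[lo[1]:hi[1],lo[0]:hi[0]]).sum()
    best=min((minimize(cost,[x0+dx,y0+dy,yaw0],method="Nelder-Mead",options=dict(initial_simplex=[[x0+dx,y0+dy,yaw0-.05],[x0+dx+.01,y0+dy,yaw0],[x0+dx,y0+dy+.01,yaw0],[x0+dx,y0+dy,yaw0+.1]],xatol=1e-4,fatol=.1)) for dx in(-.005,.005) for dy in(-.005,.005)),key=lambda o:o.fun)
    return best.x,best.fun
E
python3 - <<'E'
from h import *
for c in("top","scene"):
    r=read_camera(c);print(c,fit_tin(r,.475,.085))
    hsv=cv2.cvtColor(r["color"],cv2.COLOR_RGB2HSV)
    if c=="top": print(hsv[215,285:330,1],hsv[190:242,306,1])
    o=r["color"].copy()
    x,_=fit_tin(r,.475,.085)
    cv2.polylines(o,[np.round(cv2.convexHull(project(r,cyl(*x)).astype(np.float32))).astype(int)],True,(255,0,0))
    q=project(r,[(.388,-.0015,0),(.688,-.0015,0),(.688,-.12,0),(.388,-.12,0)]);cv2.polylines(o,[np.round(q).astype(int)],True,(0,255,0))
    cv2.imwrite(f"pics/fit_{c}.png",cv2.resize(o[110:290,220:420],None,fx=3,fy=3)[:,:,::-1])
E
```

```text
top (array([ 0.46884447,  0.08600441, -0.03782005]), np.float64(-1090.646875))
[138 139 137 136 141 121  73  44  36  33  28  25  22  20  17  14  10  17
  28  37  35  36  27   9  17  20  22  24  27  33  36  39  41  41  53  95
 131 138 136 137 138 136 137 139 141] [140 138 143 137 111  56  16  35  36  33  33  33  38  33  33  33  33  36
  33   6   9  10   9   9  33  36  36  36  40  21   8  12  11  11   9  28
  31  36  28  31  31  33  33  26  10  66 118 137 140 137 137 136]
scene (array([ 0.47574817,  0.08896708, -0.02518741]), np.float64(-918.03515625))
```

View pics/fit_top.png

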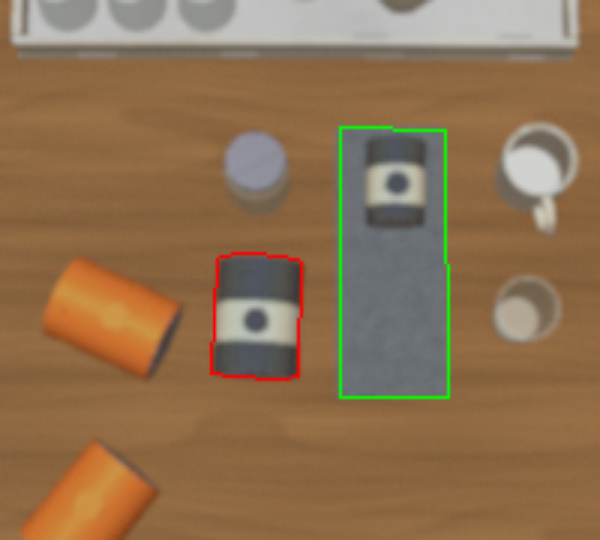

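View pics/fit_scene.png

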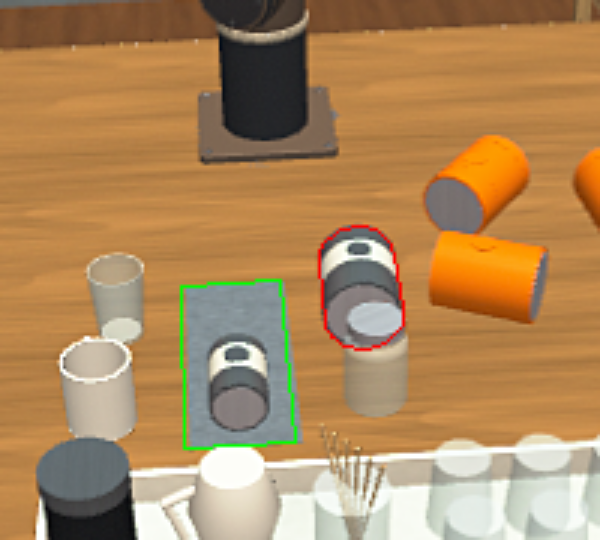

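```bash
python3 -m crank '[[1,0,0,0,0,0,-6.3],[1,0,0,0,0,0,-6.3],[1,0,0,0,0,0,-6.4],[1,0,0,0,0,0,0],[1,0,0,0,0,0,0]]' 20; cat >> h.py <<'E'
from scipy.spatial.transform import Rotation as Rn
def delta(target):
    s=get_state();R=Rn.from_quat(s["tcp_rot"]).as_matrix();p=np.array(s["eef_pos"])
    print("t",round(s["time"],2),"p",p.round(4),"F",np.round(s["contact_force"],1),"open",round(s["opening"],2),"yang",np.degrees(np.arctan2(R[1,1],R[0,1])).round(1),"z",R[:,2].round(3))
    print("tool cm",(R.T@(np.array(target)-p)*100).round(2))
E
python3 -c "
from h import *
delta([.47,.106,.16])"
```

```text
time: 2.55
eef_pos: [0.2382, 0.6315, 0.2483]
tcp_rot: [0.016, 1.0, -0.0, -0.0]
contact_force: [-0.8, -0.4, 0.5]
opening: 0.147
t 2.55 p [0.2382 0.6315 0.2483] F [-0.8 -0.4  0.5] open 0.15 yang 88.2 z [-0. -0. -1.]
tool cm [-24.82 -51.79   8.83]
```

```bash
python3 -m crank '[[1,-2,-4.3,0,0,0,0],[1,-2,-4.3,0,0,0,0],[1,-2,-4.3,0,0,0,0],[1,-2,-4.3,0,0,0,0],[1,-2,-4.3,0,0,0,0]]'; python3 -m crank '[[1,-2,-4.3,0,0,0,0],[1,-2,-4.3,0,0,0,0],[1,-2,-4.3,0,0,0,0],[1,-2,-4.3,0,0,0,0],[1,-2,-4.3,0,0,0,0]]';  python3 -m crank '[[1,-2,-4.3,0,0,0,0],[1,-2,-4.3,1,0,0,0],[1,0,0,2,0,0,0],[1,0,0,0,0,0,0],[1,0,0,0,0,0,0]]';python3 -c "
from h import *
delta([.47,.106,.13])"
```

```text
time: 3.05
eef_pos: [0.3323, 0.4121, 0.2485]
tcp_rot: [0.015, 1.0, 0.0, 0.0]
contact_force: [0.9, -0.7, 0.3]
opening: 0.001
time: 3.55
eef_pos: [0.426, 0.1941, 0.2488]
tcp_rot: [0.016, 1.0, 0.0, 0.001]
contact_force: [0.9, 1.3, -0.5]
opening: -0.006
time: 4.05
eef_pos: [0.4627, 0.1089, 0.2183]
tcp_rot: [0.015, 1.0, 0.0, -0.001]
contact_force: [-0.1, 0.2, 0.4]
opening: -0.003
t 4.05 p [0.4627 0.1089 0.2183] F [-0.1  0.2  0.4] open -0.0 yang 88.3 z [-0.001  0.    -1.   ]
tool cm [-0.74 -0.27  8.82]
```

```bash
python3 -m crank '[[1,-0.4,-0.2,4,0,0,0],[1,-0.3,0,4,0,0,0],[1,0,0,1.8,0,0,0],[1,0,0,0,0,0,0],[1,0,0,0,0,0,0]]'; python3 - <<'E'
from h import *
delta([.47,.106,.108])
o=[]
for c in("top","scene"):
    r=read_camera(c)["color"]; o.append(cv2.resize(r[120:270,230:410],None,fx=3,fy=3))
cv2.imwrite("pics/above.png",np.vstack(o)[:,:,::-1][::1] if False else np.hstack([cv2.resize(a,(400,333)) for a in o])[:,:,::-1])
E
```

```text
time: 4.55
eef_pos: [0.4707, 0.1075, 0.1217]
tcp_rot: [0.014, 1.0, 0.0, 0.001]
contact_force: [-0.4, 0.2, 0.6]
opening: 0.0
t 4.55 p [0.4707 0.1075 0.1217] F [-0.4  0.2  0.6] open 0.0 yang 88.4 z [ 0.002  0.    -1.   ]
tool cm [ 0.07 -0.15  1.37]
```

View pics/above.png

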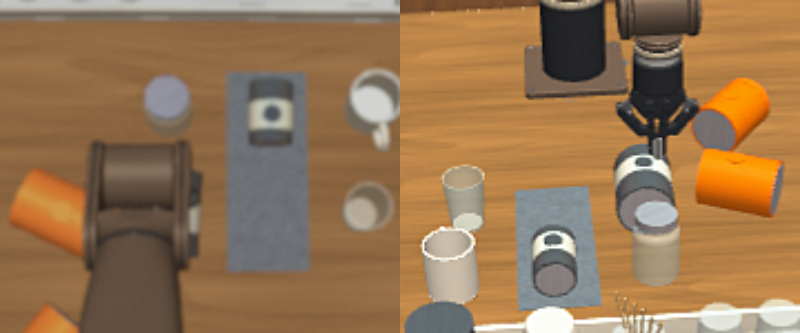

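The closed fingers are above the tin's far-from-strip side, and they look thin. I'll move nearer to the crown and feel for contact.

```bash
python3 -m crank '[[1,0,-0.9,0.6,0,0,0],[1,0,0,0.3,0,0,0],[1,0,0,0.2,0,0,0],[1,0,0,0,0,0,0]]'; python3 -m crank '[[1,0,0,0.2,0,0,0],[1,0,0,0,0,0,0]]';  python3 -c "
from h import *
delta([.47,.096,.107])"
```

```text
time: 5.05
eef_pos: [0.4696, 0.0974, 0.1091]
tcp_rot: [0.015, 1.0, 0.0, -0.0]
contact_force: [0.1, -0.2, 0.4]
opening: -0.0
time: 5.25
eef_pos: [0.4696, 0.0976, 0.1071]
tcp_rot: [0.015, 1.0, 0.0, -0.0]
contact_force: [0.4, 0.8, 0.3]
opening: -0.001
t 5.25 p [0.4696 0.0976 0.1071] F [0.4 0.8 0.3] open -0.0 yang 88.3 z [-0.  0. -1.]
tool cm [-0.04 -0.15  0.01]
```

```bash
python3 -m crank '[[1,0,0,0.1,0,0,0],[1,0,0,0,0,0,0]]';  python3 -m crank '[[1,0,0,0.1,0,0,0],[1,0,0,0,0,0,0]]'; 
```

```text
time: 5.45
eef_pos: [0.4699, 0.0977, 0.1068]
tcp_rot: [0.015, 1.0, 0.0, -0.0]
contact_force: [-1.7, 0.1, 2.8]
opening: -0.003
time: 5.65
eef_pos: [0.47, 0.0978, 0.1066]
tcp_rot: [0.015, 1.0, 0.0, -0.0]
contact_force: [-4.4, 0.6, 8.2]
opening: 0.002
```

```bash
python3 -m crank '[[1,0,-0.3,0,0,0,0],[1,0,-0.6,0,0,0,0],[1,0,-0.6,0,0,0,0],[1,0,-0.4,0,0,0,0],[1,0,0,0,0,0,0]]'; python3 - <<'E'
from h import *
delta([.47,.096,.107])
r=read_camera("scene");x,f=fit_tin(r,.472,.078);print(x,f)
E
```

```text
time: 6.15
eef_pos: [0.4692, 0.0783, 0.1069]
tcp_rot: [0.015, 1.0, -0.0, -0.001]
contact_force: [-5.2, -0.1, 11.4]
opening: 0.001
t 6.15 p [0.4692 0.0783 0.1069] F [-5.2 -0.1 11.4] open 0.0 yang 88.3 z [-0.002 -0.    -1.   ]
tool cm [-0.03  1.77 -0.01]
[ 0.47394517  0.07972588 -0.0242036 ] -918.4046875
```

Rolling works: the finger moved 19.5 mm and the tin 9 mm. I'll finish this stroke with a short press-hold so the tin stops before I lift off.

```bash
python3 -m crank '[[1,0,-0.5,0,0,0,0],[1,0,-0.7,0,0,0,0],[1,0,-0.7,0,0,0,0],[1,0,-0.5,0,0,0,0],[1,0,0,0,0,0,0]]'; python3 - <<'E'
from h import *
delta([.47,.096,.107])
r=read_camera("scene");x,f=fit_tin(r,.472,.067);print(x,f)
E
```

```text
time: 6.7
eef_pos: [0.4682, 0.054, 0.1064]
tcp_rot: [0.015, 1.0, -0.0, -0.001]
contact_force: [-4.9, -0.0, 9.3]
opening: 0.002
t 6.7 p [0.4682 0.054  0.1064] F [-4.9 -0.   9.3] open 0.0 yang 88.3 z [-0.002 -0.001 -1.   ]
tool cm [-0.05  4.2  -0.06]
[ 0.47179831  0.06757051 -0.01749113] -918.03125
```

```bash
python3 -m crank '[[1,0,-0.4,0.03,0,0,0],[1,0,-0.6,0.07,0,0,0],[1,0,-0.4,0.05,0,0,0],[1,0,0,0,0,0,0]]'; python3 -m crank '[[1,0,0,-0.6,0,0,0],[1,0,0,-0.6,0,0,0],[1,0,0,0,0,0,0]]'; python3 - <<'E'
from h import *
delta([.47,.096,.107])
for c in("scene","top"):
  r=read_camera(c);x,f=fit_tin(r,.472,.060);print(x,f)
E
```

```text
time: 7.15
eef_pos: [0.4677, 0.0399, 0.105]
tcp_rot: [0.014, 1.0, -0.001, -0.001]
contact_force: [-6.7, -1.2, 9.5]
opening: -0.002
time: 7.45
eef_pos: [0.4689, 0.0406, 0.1168]
tcp_rot: [0.015, 1.0, -0.0, 0.001]
contact_force: [-0.5, -0.0, -0.1]
opening: -0.002
t 7.45 p [0.4689 0.0406 0.1168] F [-0.5 -0.  -0.1] open -0.0 yang 88.3 z [ 0.002 -0.    -1.   ]
tool cm [0.06 5.54 0.98]
[ 0.47081795  0.06074802 -0.02248752] -918.540625
[ 0.50235312 -0.06943994 -0.00902361] -1147.258984375
```

```bash
python3 -m crank '[[1,0,1.8,0,0,0,0],[1,0,1.8,0.3,0,0,0],[1,0,0,0.5,0,0,0],[1,0,0,0.4,0,0,0],[1,0,0,0,0,0,0]]'; python3 -m crank '[[1,0,-0.4,0,0,0,0],[1,0,-0.8,0,0,0,0],[1,0,-0.8,0,0,0,0],[1,0,-0.8,0,0,0,0],[1,0,-0.8,0,0,0,0]]'; python3 - <<'E'
from h import *
delta([.47,.096,.107])
for c in("scene",):
  r=read_camera(c);x,f=fit_tin(r,.472,.044);print(x,f)
E
```

```text
time: 8.05
eef_pos: [0.4692, 0.0766, 0.105]
tcp_rot: [0.015, 1.0, 0.0, -0.001]
contact_force: [-4.4, 2.4, 9.7]
opening: 0.003
time: 8.55
eef_pos: [0.4678, 0.0397, 0.1068]
tcp_rot: [0.014, 1.0, -0.0, -0.002]
contact_force: [-9.3, 0.5, 20.3]
opening: -0.001
t 8.55 p [0.4678 0.0397 0.1068] F [-9.3  0.5 20.3] open -0.0 yang 88.3 z [-0.004 -0.    -1.   ]
tool cm [-0.05  5.63 -0.02]
[ 0.46875154  0.03999603 -0.06217391] -920.687109375
```

```bash
python3 -m crank '[[1,0,-0.8,0,0,0,0],[1,0,-0.8,0,0,0,0],[1,0,-0.8,0,0,0,0],[1,0,-0.6,0,0,0,0],[1,0,-0.2,0,0,0,0]]'; python3 -m crank '[[1,0,0,0,0,0,0],[1,0,0,-0.6,0,0,0],[1,0,0,-0.6,0,0,0],[1,0,0,0,0,0,0]]'; python3 - <<'E'
from h import *
delta([.47,.096,.107])
for c in("scene",):
  r=read_camera(c);x,f=fit_tin(r,.472,.024);print(x,f)
  o=r["color"].copy();cv2.polylines(o,[np.round(cv2.convexHull(project(r,cyl(*x)).astype(np.float32))).astype(int)],True,(255,0,0))
  cv2.imwrite("pics/s2.png",cv2.resize(o[110:290,220:420],None,fx=3,fy=3)[:,:,::-1])
E
```

```text
time: 9.1
eef_pos: [0.4665, 0.007, 0.1054]
tcp_rot: [0.015, 1.0, -0.001, -0.002]
contact_force: [-7.1, -1.1, 13.1]
opening: -0.001
time: 9.5
eef_pos: [0.4677, 0.0082, 0.1165]
tcp_rot: [0.015, 1.0, -0.0, 0.001]
contact_force: [0.5, -0.0, -0.4]
opening: 0.001
t 9.5 p [0.4677 0.0082 0.1165] F [ 0.5 -0.  -0.4] open 0.0 yang 88.3 z [ 0.002 -0.    -1.   ]
tool cm [0.03 8.79 0.95]
[ 0.54774082 -0.0387044  -0.89669552] -1111.6078125
```

View pics/s2.png

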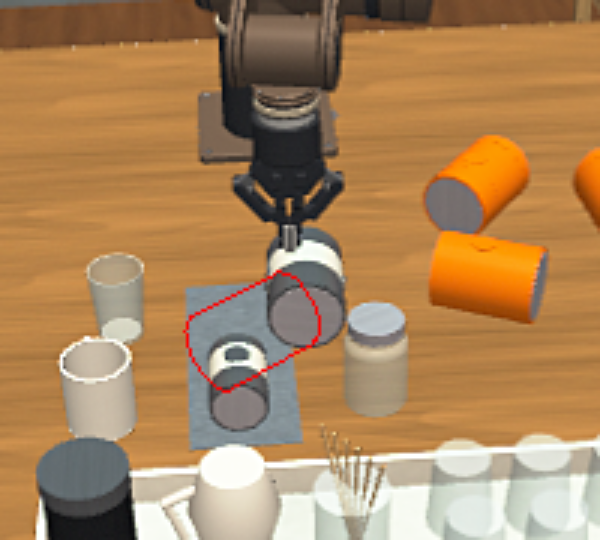

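The tin is on the strip's edge now. The fit locked onto the grey strip, so I'll mask that out using the first picture.

```bash
python3 - <<'E'
s=open('h.py').read()
s=s.replace('''    g=r["color"].astype(float)
''','''    if bad is not None:   # what stood there at the start (outside the tin's first place) and is unchanged is not tin
        b=cv2.imread(bad)[:,:,::-1];df=np.abs(r["color"].astype(int)-b.astype(int)).max(2)
        m0=np.zeros(df.shape,np.uint8);cv2.fillConvexPoly(m0,np.round(cv2.convexHull(project(r,cyl(.473,.0875,-.03,.048,.126)).astype(np.float32))).astype(np.int32),1)
        f=np.where((df<10)&(m0==0),-1,f)
''')
open('h.py','w').write(s)
E
python3 - <<'E'
from h import *
r=read_camera("scene");x,f=fit_tin(r,.468,.022,-.03,bad="pics/scene0.png");print(x,f)
for d in place_of("tin","scene"): print("tin",d["p"],d["location"],toworld(r,d["location"],.045).round(3))
o=r["color"].copy();cv2.polylines(o,[np.round(cv2.convexHull(project(r,cyl(*x)).astype(np.float32))).astype(int)],True,(255,0,0))
cv2.imwrite("pics/s3.png",cv2.resize(o[110:290,220:420],None,fx=3,fy=3)[:,:,::-1])
E
```

```text
[ 0.46778281  0.02523906 -0.06369294] -904.362890625
tin 0.72 [318.2, 207.7] [[0.483 0.014 0.045]]
tin 0.72 [378.7, 170.4] [[0.259 0.263 0.045]]
tin 0.68 [381.4, 198.7] [[0.451 0.241 0.045]]
tin 0.65 [426.8, 176.3] [[0.32  0.438 0.045]]
```

View pics/s3.png

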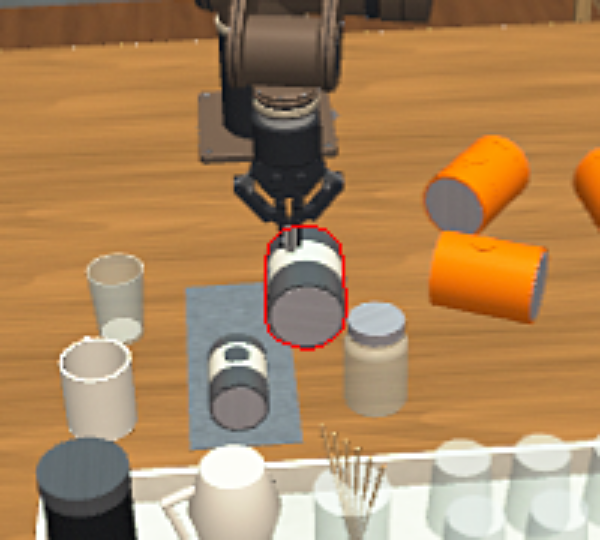

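```bash
python3 -m crank '[[1,0.4,1.8,0,0,0,0],[1,0.4,1.7,0.3,0,0,0],[1,0,0,0.5,0,0,0],[1,0,0,0.4,0,0,0],[1,0,0,0,0,0,0]]'; python3 -m crank '[[1,0,-0.4,0,0,0,0],[1,0,-0.8,0,0,0,0],[1,0,-0.8,0,0,0,0],[1,0,-0.8,0,0,0,0],[1,0,-0.8,0,0,0,0]]'; python3 -m crank '[[1,0,-0.8,0,0,0,0],[1,0,-0.8,0,0,0,0],[1,0,-0.8,0,0,0,0],[1,0,-0.8,0,0,0,0],[1,0,-0.6,0,0,0,0]]'; python3 -m crank '[[1,0,-0.2,0,0,0,0],[1,0,0,0,0,0,0],[1,0,0,-0.6,0,0,0],[1,0,0,-0.6,0,0,0],[1,0,0,0,0,0,0]]'; python3 - <<'E'
from h import *
delta([.47,.096,.107])
for c in("scene",):
  r=read_camera(c);x,f=fit_tin(r,.465,-.014,-.04,bad="pics/scene0.png");print(x,f)
  o=r["color"].copy();cv2.polylines(o,[np.round(cv2.convexHull(project(r,cyl(*x)).astype(np.float32))).astype(int)],True,(255,0,0))
  cv2.imwrite("pics/s4.png",cv2.resize(o[110:290,220:420],None,fx=3,fy=3)[:,:,::-1])
E
```

```text
time: 10.15
eef_pos: [0.46, 0.0438, 0.1046]
tcp_rot: [0.015, 1.0, 0.0, -0.001]
contact_force: [-4.3, 1.5, 8.0]
opening: -0.002
time: 10.65
eef_pos: [0.4586, 0.0068, 0.1068]
tcp_rot: [0.014, 1.0, -0.0, -0.003]
contact_force: [-12.1, 1.3, 23.0]
opening: 0.003
time: 11.15
eef_pos: [0.4572, -0.0317, 0.1052]
tcp_rot: [0.014, 1.0, -0.001, -0.002]
contact_force: [-7.8, -0.4, 10.1]
opening: -0.001
time: 11.65
eef_pos: [0.4588, -0.0327, 0.1166]
tcp_rot: [0.015, 1.0, -0.0, 0.001]
contact_force: [0.0, 0.6, 0.5]
opening: 0.003
t 11.65 p [ 0.4588 -0.0327  0.1166] F [0.  0.6 0.5] open 0.0 yang 88.3 z [ 0.002 -0.001 -1.   ]
tool cm [-0.74 12.89  0.96]
[ 0.46568298 -0.01324325 -0.04797944] -879.244921875
```

View pics/s4.png

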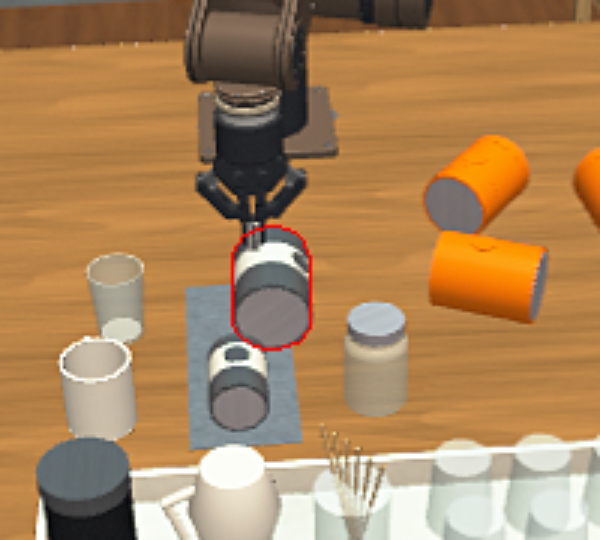

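```bash
python3 -m crank '[[1,0,2,0,0,0,0],[1,0,1.8,0.3,0,0,0],[1,0,0,0.5,0,0,0],[1,0,0,0.4,0,0,0],[1,0,0,0,0,0,0]]'; python3 -m crank '[[1,0,-0.4,0,0,0,0],[1,0,-0.8,0,0,0,0],[1,0,-0.8,0,0,0,0],[1,0,-0.8,0,0,0,0],[1,0,-0.8,0,0,0,0]]'; python3 -m crank '[[1,0,-0.8,0,0,0,0],[1,0,-0.8,0,0,0,0],[1,0,-0.8,0,0,0,0],[1,0,-0.8,0,0,0,0],[1,0,-0.6,0,0,0,0]]'; python3 -m crank '[[1,0,-0.2,0,0,0,0],[1,0,0,0,0,0,0],[1,0,0,-0.6,0,0,0],[1,0,0,-0.6,0,0,0],[1,0,0,0,0,0,0]]'; python3 - <<'E'
from h import *
delta([.47,.096,.107])
for c in("scene",):
  r=read_camera(c);x,f=fit_tin(r,.465,-.051,-.04,bad="pics/scene0.png");print(x,f)
  o=r["color"].copy();cv2.polylines(o,[np.round(cv2.convexHull(project(r,cyl(*x)).astype(np.float32))).astype(int)],True,(255,0,0))
  cv2.imwrite("pics/s5.png",cv2.resize(o[110:290,220:420],None,fx=3,fy=3)[:,:,::-1])
E
```

```text
time: 12.2
eef_pos: [0.4591, 0.0057, 0.1045]
tcp_rot: [0.015, 1.0, 0.0, -0.001]
contact_force: [-2.5, 0.7, 6.5]
opening: -0.001
time: 12.7
eef_pos: [0.4576, -0.0314, 0.1068]
tcp_rot: [0.014, 1.0, -0.0, -0.002]
contact_force: [-11.3, 0.8, 22.6]
opening: 0.0
time: 13.2
eef_pos: [0.4562, -0.0698, 0.1053]
tcp_rot: [0.014, 1.0, -0.001, -0.002]
contact_force: [-6.6, -1.0, 9.4]
opening: 0.0
time: 13.7
eef_pos: [0.4575, -0.0707, 0.1166]
tcp_rot: [0.015, 1.0, -0.0, 0.001]
contact_force: [0.6, 0.6, -0.3]
opening: -0.005
t 13.7 p [ 0.4575 -0.0707  0.1166] F [ 0.6  0.6 -0.3] open -0.01 yang 88.3 z [ 0.002 -0.001 -1.   ]
tool cm [-0.75 16.7   0.95]
[ 0.46227043 -0.05129003 -0.0360222 ] -802.250390625
```

View pics/s5.png

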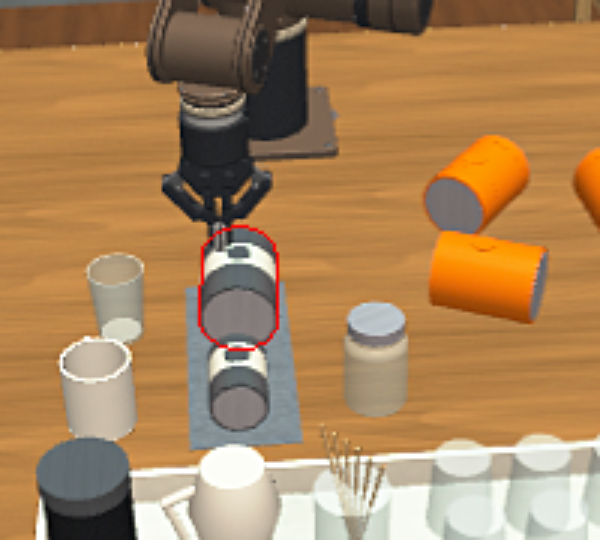

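```bash
python3 -m crank '[[1,-0.3,1.3,0,0,0,0],[1,-0.3,1.2,0.3,0,0,0],[1,0,0,0.4,0,0,0],[1,0,0,0.3,0,0,0],[1,0,0,0.1,0,0,0]]'; python3 -m crank '[[1,0,-0.3,0,0,0,0],[1,0,-0.4,0,0,0,0],[1,0,-0.4,0,0,0,0],[1,0,-0.3,0,0,0,0],[1,0,0,0,0,0,0]]'; python3 -m crank '[[1,0,0,0,0,0,0],[1,0,0,-0.4,0,0,0],[1,0,0,-1,0,0,0],[1,0,0,-4,0,0,0],[1,0,0,-4,0,0,0]]'; python3 -m crank '[[1,0,5,-3,0,0,0],[1,0,5,0,0,0,0],[1,0,5,0,0,0,0],[1,0,5,0,0,0,0],[1,0,5,0,0,0,0]]'; python3 -m crank '[[1,0,5,0,0,0,0],[1,0,0,0,0,0,0],[1,0,0,0,0,0,0]]'; python3 - <<'E'
from h import *
delta([.47,.096,.107])
for c in("scene","top"):
  r=read_camera(c);x,f=fit_tin(r,.465,-.058,-.04,bad="pics/%s0.png"%c);print(c,x,f)
  o=r["color"].copy();cv2.polylines(o,[np.round(cv2.convexHull(project(r,cyl(*x)).astype(np.float32))).astype(int)],True,(255,0,0))
  q=project(r,[(.388,-.0615,0),(.688,-.06,0)]);cv2.polylines(o,[np.round(q).astype(int)],False,(0,255,0))
  cv2.imwrite(f"pics/end_{c}.png",cv2.resize(o[110:290,220:420],None,fx=3,fy=3)[:,:,::-1])
  for t,z in(("small_tin",.032),("glass",0),("mug",0),("sugar_jar",0)): print(t,[(round(d["p"],2),toworld(r,d["location"],z).round(3)) for d in place_of(t,c)])
E
```

```text
time: 14.25
eef_pos: [0.4638, -0.0452, 0.1066]
tcp_rot: [0.014, 1.0, -0.0, -0.001]
contact_force: [-8.0, 0.6, 17.4]
opening: 0.002
time: 14.75
eef_pos: [0.4631, -0.06, 0.1069]
tcp_rot: [0.014, 1.0, -0.001, -0.001]
contact_force: [-7.4, -0.1, 14.9]
opening: -0.001
time: 15.25
eef_pos: [0.4622, -0.0589, 0.1987]
tcp_rot: [0.015, 1.0, 0.001, -0.002]
contact_force: [0.7, 0.1, 0.1]
opening: -0.001
time: 15.75
eef_pos: [0.4699, 0.1855, 0.2249]
tcp_rot: [0.015, 1.0, 0.0, 0.0]
contact_force: [1.5, -1.2, -0.6]
opening: -0.003
time: 16.05
eef_pos: [0.4712, 0.2346, 0.2243]
tcp_rot: [0.013, 1.0, -0.0, -0.0]
contact_force: [0.1, -0.9, 0.2]
opening: 0.003
t 16.05 p [0.4712 0.2346 0.2243] F [ 0.1 -0.9  0.2] open 0.0 yang 88.5 z [-0.001 -0.001 -1.   ]
tool cm [ -0.24 -13.85  11.73]
scene [ 0.46295903 -0.05954697 -0.04137252] -800.873046875
small_tin [(0.88, array([[ 0.624, -0.055,  0.032]]))]
glass [(0.87, array([[ 0.472, -0.191,  0.   ]]))]
mug [(0.85, array([[ 0.637, -0.197,  0.   ]]))]
sugar_jar [(0.58, array([[0.627, 0.093, 0.   ]]))]
top [ 0.46177494 -0.06233089 -0.0485502 ] -1110.75
small_tin [(0.57, array([[ 0.613, -0.065,  0.032]]))]
glass [(0.59, array([[ 0.47, -0.19,  0.  ]]))]
mug [(0.81, array([[ 0.628, -0.214,  0.   ]]))]
sugar_jar [(0.61, array([[0.619, 0.076, 0.   ]]))]
```

View pics/end_top.png

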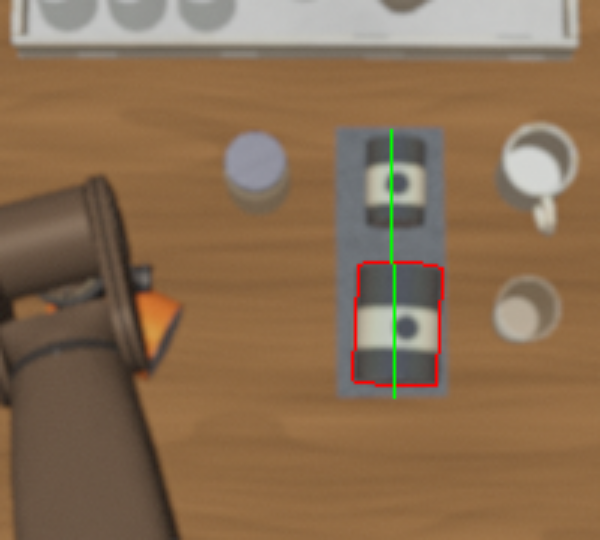

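View pics/end_scene.png

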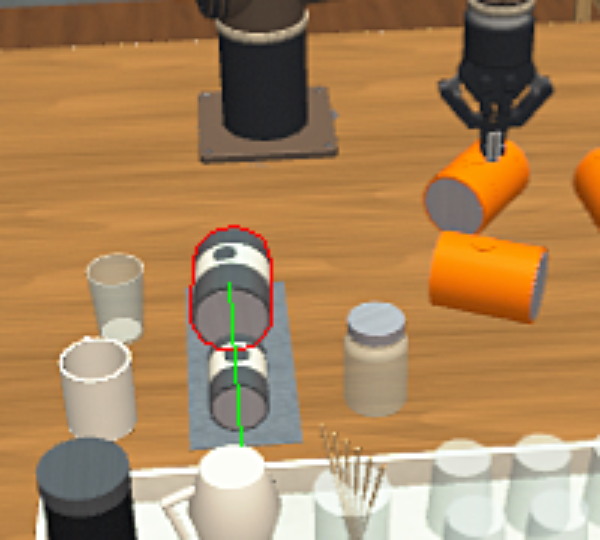

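Both cameras agree: the tin is within about 2 mm of the centre line and about 75 mm on the near side of the strip's centre. I'll check that it's at rest and that the other things haven't moved, then hand in.

```bash
python3 -m crank '[[1,0,0,0,0,0,0],[1,0,0,0,0,0,0],[1,0,0,0,0,0,0],[1,0,0,0,0,0,0],[1,0,0,0,0,0,0]]'; python3 - <<'E'
from h import *
r=read_camera("top");print(fit_tin(r,.465,-.058,-.04,bad="pics/top0.png"))
b=cv2.imread("pics/top0.png")[:,:,::-1].astype(int);d=np.abs(r["color"].astype(int)-b).max(2)
for n,(x0,x1,y0,y1) in dict(small=(338,366,150,186),mug=(380,420,145,190),glass=(380,415,195,235),jar=(290,320,150,185)).items(): print(n,d[y0:y1,x0:x1].max())
print(sign_off())
E
```

```text
time: 17.05
eef_pos: [0.4717, 0.2335, 0.2245]
tcp_rot: [0.015, 1.0, -0.0, -0.0]
contact_force: [-0.5, 1.4, 0.6]
opening: -0.002
(array([ 0.46125522, -0.06230476, -0.0542371 ]), np.float64(-1108.96875))
small 7
mug 6
glass 7
jar 6
the job is handed in; nothing more can be done
None
```

I rolled the large tin back onto the strip with the closed fingertips on its crown. It took four slow strokes and a short final trim, and each time I stopped it before lifting off. I then moved the arm clear and handed in at about 17 s.

- **Position:** the tin's centre is at about (0.462, -0.062) m in the top camera. That is within 2 mm of the strip's centre line and about 76 mm to the near side of its centre.
- **Angle:** its axis is about 0.05 rad off the strip's, against the 0.2 rad allowed.
- **Cameras:** the scene camera agrees to within about 3 mm, the same small offset the two cameras showed at the start.
- **At rest:** fits about 0.8 s apart differ by about 0.5 mm.
- **Other things:** in the top picture the small tin, glass, mug and jar look the same as at the start. I didn't check the tea box, spoon or bowl separately, but the arm passed well above or clear of them.
- **Disagreements:** single readings from the locating network scattered by 10–25 mm. The first fit over the strip also locked onto the grey felt, which I fixed by masking it with the first picture.

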